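# Bring the green sweets round to the pick-up arrow

### The arm

A 6-joint arm with a two-finger parallel gripper is mounted at the origin on a cart in front of the work surface, level with it; the furniture and walls round the work are solid. World frame = base frame: x ahead of the robot, y to its left, z up, the work surface at z = 0. Lengths are in mm, angles in rad, forces in N, time in s.
With the tool pointing down it reaches from about 350 to 875 mm from the base axis. Payload 4.2 kg.
Tool frame: the origin (TCP) lies midway between the tips of the shut fingers; the grasp point (between the pads) lies 19 mm behind it; z points along the fingers, y is the direction in which the jaws open and shut (so a half turn about z gives the same grasp; the last joint's range is limited). The gripper opens to 85 mm and grips with 20 to 120 N. Pads are 22 mm wide; open, the fingers measure 114 mm over their backs; the gripper's body (76 mm by 85 mm) begins 54 mm behind the grasp point. The pads swing forward as they close: fully open they stand 13 mm farther back than shut.
Start: joints at [0.259, 0.385, 0.008, 0, -1.194, -0.259], TCP at [624.979, 0.025, 231.312] pointing down, gripper open.
Joint ranges: [-3.14, 3.14], [-1.21, 2.06], [-1.07, 1.41], [-3.16, 2.05], [-2.99, -0.16], [-3.1, 3.1]. Speed limits (rad/s): [2.79, 2.79, 3.14, 3.14, 3.14, 3.14].

### API

Orientations are given as a unit quaternion [x, y, z, w].
In Python, from bench import arm gives the robot as it stands.
- The arm moves only by the tool servo_tool, never from a script. Its argument "rows" is a list of rows, each an object of numbers: "fingers": the finger opening in cm, from 0 to 8.54; "x", "y", "z": the shift along the tool's x, y, z in cm; "turn": the turn about the tool's z in degrees. A call has 1 to 10 rows; each row shifts and turns the commanded pose from where the row before left it, along the tool's axes as they then stand; what a row does not reach is not made up. A row lasts 1/12 s, in which the tool goes at most 41.7 mm and 7.16 degrees, less where a joint would pass 70% of its speed; a pose out of reach is approached as far as the arm can. A call is refused whole if a number of a shift passes 4.17 or a number of a turn 7.16, either way. A call with a gripper value outside its range is refused whole. The fingers move at their own pace and stop on an object; the grip force is fixed at half the most. Time passes only in rows, so rows that do not move let the fingers close. It gives the time, the measured TCP pose, the force and the opening at its end, in the units of the state.
- arm.read_state(): the state, without advancing time (a new reading comes with each control period).
- arm.get_image(name): name is "scene" or "side" or "wrist"; returns (picture, depth): 420x560x3 uint8, red, green, blue; 420x560 float32, mm along the optical axis (not along the pixel's ray), 0 where there is no reading.
- arm.camera_model(name): a dict with "fx", "fy", "cx", "cy" (pixels), "pose" (4x4, takes a point from camera to world coordinates). Camera axes: x right, y down, z forward; pixel columns grow to the right and rows downward; lengths in mm; the calibration is good to about 2 mm. A picture is of the moment at which its call begins: read the wrist's pose just before it. camera_model takes no time and is no camera call; for the wrist camera it gives the pose at the moment of the call.
- arm.job_done(): hands the job in, once; it reports no verdict.
The state is a dict: "clock": time; "joints": joint angles; "joint_vel": joint speeds; "joint_efforts": joint torques, N m; "position": TCP position; "ee_rot": TCP orientation; "contact_force": force on the tool from outside, world axes, zero at the start; "wrist_torque": the same for the moment, N m; "gripper_width": finger opening in mm.
Only numpy, scipy, OpenCV 4.12 (cv2) and the standard library are available. Lean on these libraries where they do the work, as an engineer would, in place of code of your own. Each camera call takes 0.05 s, during which the arm holds its last target.

### The job

The green sweets are packed next. With a fingertip, push on one of the wheel's bare metal arms to turn the wheel until the mould with the green sweets stands squarely in front of the fixed orange arrow, then take the hand away. Do not touch, lift or dislodge any of the moulds, and leave the things round the wheel where they are.

Things in the scene. Friction and masses are not known exactly. Their poses are not given: they have to be found in the camera images.
- green_mould: black square sweets mould, filled with four GREEN sweets; 80x80 mm at its rim, 18 mm high, loose, lies in one of the four trays of the wheel (any of them) with about 1.5 mm play each way. Origin: centre of its underside, 38 mm above the worktop while it lies in its tray; z up
- brown_mould: black square sweets mould, filled with four BROWN sweets; 80x80 mm at its rim, 18 mm high, loose, lies in one of the four trays of the wheel (any of them) with about 1.5 mm play each way. Origin: centre of its underside, 38 mm above the worktop while it lies in its tray; z up
- empty_mould_a: black square sweets mould, empty; 80x80 mm at its rim, 18 mm high, loose, lies in one of the four trays of the wheel (any of them) with about 1.5 mm play each way. Origin: centre of its underside, 38 mm above the worktop while it lies in its tray; z up
- empty_mould_b: black square sweets mould, empty, like empty_mould_a; 80x80 mm at its rim, 18 mm high, loose, lies in one of the four trays of the wheel (any of them) with about 1.5 mm play each way. Origin: centre of its underside, 38 mm above the worktop while it lies in its tray; z up
- wheel_axis (a point): point on the upright axis of the wheel, 50 mm above the worktop. Wheel: metal hub 60 mm across, dome top 59 mm above the worktop, with four identical arms 90 degrees apart; the arm under each mould runs straight from the axis to that mould's centre. The gaps between the arms are open. Place and heading of stand and wheel vary, as does which tray holds which mould
- spoke_middle (a point): point on top of one of the four arms (any), 75 mm from the axis. An arm is a straight metal bar 12 mm wide, underside 30 mm and top 50 mm above the worktop, bare from 30 to 107 mm from the axis; there its white square tray begins: 85x85 mm, centre 150 mm from the axis, rim top 45 mm above the worktop (the mould in it stands up to 56 mm)
- foot (a point): centre of the underside of the fixed stand, on the worktop under the axis. Below the arms there is only its round foot (150 mm across, 10 mm high) and its flat bar (30 mm wide, 6 mm high) that runs out to the orange arrow
- wheel (a joint): angle in rad that the wheel has turned since the start, positive anticlockwise seen from above. It turns either way without a stop, takes about 0.12 N m (1.6 N at 75 mm from the axis) and stays where it is left
- pickup_mark (a point): fixed point of the stand, 150 mm from the wheel's axis in the direction of the orange arrow, 38 mm above the worktop: the place of a mould whose tray stands squarely at the arrow
- arrow_tip (a point): tip of the fixed orange arrow cone of the stand, 206 mm from the axis, 56 mm above the worktop; the cone (30 mm thick, on a steel block, top 71 mm above the worktop) points level at the wheel's axis
- wood_stamp: turned wooden stamp, 38 mm wide, 55 mm high, loose, near the robot; to be left alone. Origin: centre of its underside
- bottle_lime: lime green squeeze bottle, 42 mm wide, 130 mm high, loose, to the left of the wheel; to be left alone. Origin: centre of its underside
- jar_amber: amber jar with black lid, 38 mm wide, 60 mm high, loose, near the robot; to be left alone. Origin: centre of its underside
- seal_tape: roll of red tape lying flat, 61 mm wide, 12 mm high, loose, to the left of the wheel; to be left alone. Origin: centre of its underside
Mind the look-alikes: they are no part of the job. What is shaped like the empty_mould_a but pink or white is not meant.

How it is judged:
By the outcome, as a careful person would: the job done as asked, in the order asked, and still so for the second after the job is handed in, with the robot touching nothing.
It also fails if it takes over 48 s, if anything falls off the work surface, if the arm or the gripper's body presses on something with over 40 N, if the wrist force passes 120 N, or if a joint passes its speed limit or range.

## Working session

There is one attempt and no reset: what is moved stays moved. The work goes in short steps, Python scripts to look and compute and a tool call to move; the robot and the scene stay as the last step left them, time stands still between calls to the robot, and variables do not carry over. Pictures are saved under pics/ and viewed, and the job is handed in when it is done.

Besides the shell and the picture viewer there is one more tool, called after "Call:" as name([rows], argument=value, ...), one row to a line, values as JSON. servo_tool: Moves the arm, as the interface text tells. Its arguments: {"type":"object","properties":{"rows":{"type":"array","items":{"type":"object","properties":{"fingers":{"type":"number"},"x":{"type":"number"},"y":{"type":"number"},"z":{"type":"number"},"turn":{"type":"number"}}}}},"required":["rows"]}

```bash
mkdir -p pics; python3 - <<'E'
from bench import arm
import cv2,numpy as np
print(arm.read_state())
for n in("scene","side","wrist"):
    m=arm.camera_model(n)
    p,d=arm.get_image(n)
    cv2.imwrite(f"pics/{n}0.png",p[:,:,::-1]); np.savez(f"{n}0.npz",p=p,d=d,pose=m["pose"],k=[m[k] for k in("fx","fy","cx","cy")])
    print(n,np.round(m["pose"],3).tolist(),m["fx"],m["fy"],m["cx"],m["cy"])
E
```

```text
{'clock': 0.0, 'joints': array([ 2.58578305e-01,  3.85560122e-01,  6.64216732e-03, -4.96149903e-04,
       -1.19403061e+00, -2.58591193e-01]), 'joint_vel': array([ 0.00124829,  0.00028714,  0.00065057, -0.00118742, -0.00067644,
        0.00268277]), 'joint_efforts': array([-9.55001960e-04, -3.92286408e+01,  1.88399577e+01,  4.18616563e+00,
       -4.72148502e-03,  8.27910434e-07]), 'position': array([6.24414236e+02, 4.20760866e-03, 2.30226267e+02]), 'ee_rot': array([-0.70703708,  0.70717562,  0.00074036, -0.00081428]), 'contact_force': array([-0.61620722, -0.18039074,  0.06733031]), 'wrist_torque': array([-0.02336041, -0.02614139,  0.01336499]), 'gripper_width': 85.31462910797245}
scene [[0.528, -0.479, 0.701, -128.174], [-0.849, -0.305, 0.431, -413.448], [0.007, -0.823, -0.568, 658.449], [0.0, 0.0, 0.0, 1.0]] 421.575240916184 421.575240916184 267.90094577626695 209.48752581908673
side [[-0.82, -0.211, 0.532, 36.898], [-0.572, 0.301, -0.763, 794.332], [0.001, -0.93, -0.367, 409.149], [0.0, 0.0, 0.0, 1.0]] 429.7120029219476 429.7120029219476 281.17933312841365 208.17375139375133
wrist [[-1.0, 0.001, -0.003, 625.121], [0.0, 0.954, 0.3, -76.305], [0.003, 0.3, -0.954, 373.531], [0.0, 0.0, 0.0, 1.0]] 299.8188556169199 299.8188556169199 279.47119163697084 208.43781062662487
```

View pics/scene0.png

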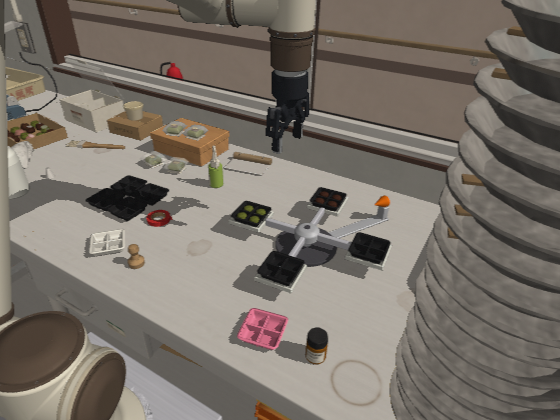

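View pics/side0.png

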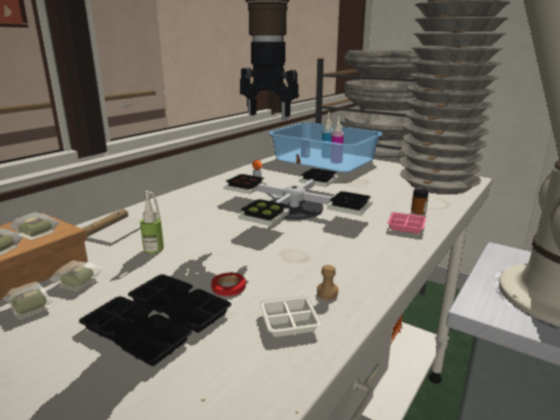

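View pics/wrist0.png

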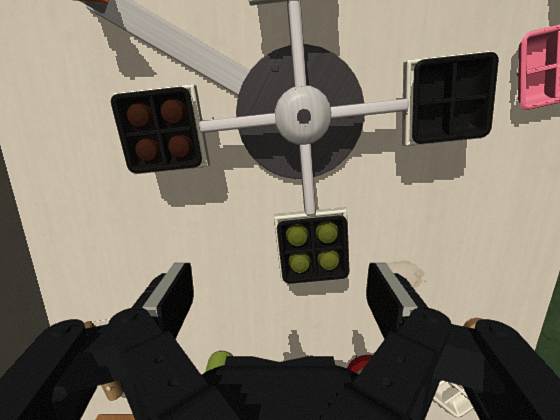

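The wrist view shows the hub at about (303,115), the green mould at (312,248) with its bare arm above it, the brown mould at (157,128), and the arrow bar running to the top left, with the arrow at about (95,0). The scene view shows the arrow cone at (383,201). Next I measure these.

```bash
cat > h.py <<'E'
import numpy as np,cv2
def load(n):
    f=np.load(n+".npz");return f["p"],f["d"],f["pose"],f["k"]
def ray(u,v,pose,k):
    d=np.stack([(np.asarray(u)-k[2])/k[0],(np.asarray(v)-k[3])/k[1],np.ones(np.shape(u))],-1)
    return pose[:3,3],d@pose[:3,:3].T
def plane(u,v,z,pose,k):
    o,d=ray(u,v,pose,k);return o+d*((z-o[2])/d[...,2])[...,None]
def tri(a,b):
    (o1,d1),(o2,d2)=a,b
    A=np.stack([d1,-d2],1);s=np.linalg.lstsq(A,o2-o1,rcond=None)[0]
    p,q=o1+s[0]*d1,o2+s[1]*d2
    return (p+q)/2,np.linalg.norm(p-q)
def cloud(d,pose,k):
    v,u=np.mgrid[:d.shape[0],:d.shape[1]]
    o,r=ray(u,v,pose,k);return o+r*d[...,None]
def proj(P,pose,k):
    c=(np.asarray(P)-pose[:3,3])@pose[:3,:3]
    return np.stack([c[...,0]/c[...,2]*k[0]+k[2],c[...,1]/c[...,2]*k[1]+k[3]],-1)
def cents(mask,amin):
    n,l,s,c=cv2.connectedComponentsWithStats(mask.astype(np.uint8)*255)
    return [(s[i,4],np.round(c[i],1).tolist(),s[i,:4].tolist()) for i in range(1,n) if s[i,4]>=amin],l
E
python3 - <<'E'
from h import *
for n in("wrist0","scene0","side0"):
    p,d,pose,k=load(n);hsv=cv2.cvtColor(p,cv2.COLOR_RGB2HSV);H,S,V=[hsv[...,i].astype(int) for i in range(3)]
    P=cloud(d,pose,k)
    for nm,m in(("green",(H>24)&(H<40)&(S>120)&(V>60)),("orange",(H>5)&(H<15)&(S>200)&(V>150)),("brown",(H<12)&(S>110)&(V>30)&(V<120)),("dark",(V<45))):
        c,l=cents(m&(d>0),25)
        for a,b,bb in c:
            mm=l==l[tuple([0,0])] if 0 else None
            ii=l[bb[1]:bb[1]+bb[3],bb[0]:bb[0]+bb[2]]
            ids=np.unique(ii[ii>0]); 
            # select this component
            for i in ids:
                if (l==i).sum()==a:
                    q=P[l==i];print(n,nm,a,b,bb,np.round(np.median(q,0),0), 'zmax',round(np.percentile(q[:,2],95)))
                    break
E
```

```text
wrist0 green 323 [326.9, 232.3] [316, 223, 22, 20] [570.  52.  56.] zmax 58
wrist0 green 310 [296.5, 235.3] [286, 227, 21, 19] [605.  56.  56.] zmax 58
wrist0 green 286 [328.4, 259.8] [318, 251, 21, 19] [566.  87.  56.] zmax 58
wrist0 green 289 [299.0, 262.6] [289, 255, 20, 18] [601.  91.  56.] zmax 58
wrist0 green 279 [217.0, 359.6] [206, 351, 26, 21] [716. 267.  20.] zmax 34
wrist0 brown 40 [94.7, 0.4] [79, 0, 30, 3] [ 792. -175.   56.] zmax 59
wrist0 brown 403 [171.6, 110.3] [161, 99, 23, 24] [733. -80.  55.] zmax 58
wrist0 brown 395 [137.7, 114.1] [127, 104, 24, 23] [767. -76.  55.] zmax 57
wrist0 brown 365 [178.7, 145.2] [168, 135, 23, 22] [729. -46.  55.] zmax 58
wrist0 brown 361 [145.9, 148.6] [135, 138, 23, 23] [764. -42.  56.] zmax 57
wrist0 brown 221 [358.8, 362.9] [347, 355, 26, 19] [505. 284.  12.] zmax 14
wrist0 dark 192 [280.4, 52.7] [268, 45, 23, 14] [ 622. -140.   10.] zmax 12
wrist0 dark 223 [311.4, 55.0] [304, 44, 26, 41] [ 592. -142.   11.] zmax 12
wrist0 dark 6700 [453.5, 97.4] [412, 52, 86, 92] [450. -92.  48.] zmax 58
wrist0 dark 5058 [157.1, 130.1] [111, 87, 91
[... 4663 characters left out ...]
] [969.  54. 110.] zmax 112
side0 dark 509 [60.7, 181.6] [0, 160, 143, 41] [968. 332. 110.] zmax 114
side0 dark 277 [318.3, 174.6] [303, 169, 32, 13] [ 615. -221.   52.] zmax 56
side0 dark 284 [244.5, 181.4] [228, 175, 33, 14] [747. -51.  53.] zmax 56
side0 dark 100 [420.4, 193.3] [414, 189, 14, 9] [ 326. -222.   54.] zmax 59
side0 dark 423 [349.5, 200.3] [331, 193, 38, 17] [451. -87.  50.] zmax 55
side0 dark 513 [273.3, 210.0] [242, 201, 76, 19] [578.  71.  51.] zmax 56
side0 dark 148 [545.9, 253.0] [533, 243, 27, 20] [40. 50. 90.] zmax 94
side0 dark 6942 [155.8, 317.7] [80, 276, 150, 90] [504. 456.  12.] zmax 18
side0 dark 110 [434.7, 377.9] [429, 372, 13, 12] [ 289. -585. -785.] zmax -769
```

Call:
servo_tool([
  {"x": 2.5,"y": -1,"z": -2,"fingers": 0},
  {"x": 2.5,"y": -1,"z": -2,"fingers": 0},
  {"x": 2.5,"y": -1,"z": -2,"fingers": 0},
  {"x": 2.5,"y": -1,"z": -2,"fingers": 0},
  {"fingers": 0},
  {"fingers": 0},
  {"fingers": 0},
  {"fingers": 0},
])

```text
invalid input at $.rows[0]: expected keys fingers, x, y, z, turn
```

```bash
cat > snap.py <<'E'
import sys
from bench import arm
import cv2,numpy as np
s=arm.read_state();print({k:np.round(s[k],3).tolist() for k in("clock","position","ee_rot","joints","gripper_width","contact_force")})
t=sys.argv[1]
for n in sys.argv[2:]:
    m=arm.camera_model(n);p,d=arm.get_image(n)
    cv2.imwrite(f"pics/{n}{t}.png",p[:,:,::-1]); np.savez(f"{n}{t}.npz",p=p,d=d,pose=m["pose"],k=[m[k] for k in("fx","fy","cx","cy")])
E
python3 snap.py 1 wrist
```

```text
{'clock': 0.15, 'position': [624.568, -0.004, 230.481], 'ee_rot': [-0.707, 0.707, 0.001, -0.001], 'joints': [0.259, 0.385, 0.007, -0.0, -1.194, -0.259], 'gripper_width': 85.189, 'contact_force': [-0.427, 0.226, 0.628]}
```

View pics/wrist1.png

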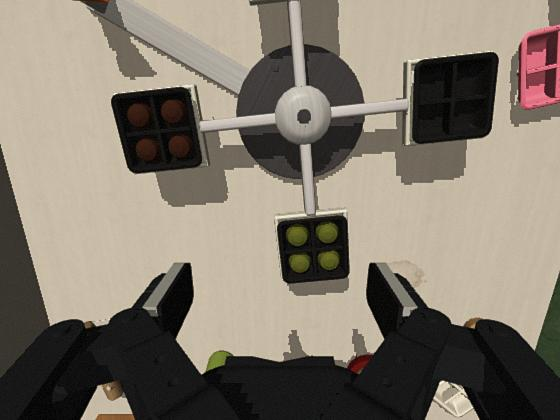

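The call was refused because every key is required, so nothing moved and the view is the same as before.

Call:
servo_tool([
  {"x": 2.5,"y": -1,"z": -2,"turn": 0,"fingers": 0},
  {"x": 2.5,"y": -1,"z": -2,"turn": 0,"fingers": 0},
  {"x": 2.5,"y": -1,"z": -2,"turn": 0,"fingers": 0},
  {"x": 2.5,"y": -1,"z": -2,"turn": 0,"fingers": 0},
  {"x": 0,"y": 0,"z": 0,"turn": 0,"fingers": 0},
  {"x": 0,"y": 0,"z": 0,"turn": 0,"fingers": 0},
  {"x": 0,"y": 0,"z": 0,"turn": 0,"fingers": 0},
  {"x": 0,"y": 0,"z": 0,"turn": 0,"fingers": 0},
  {"x": 0,"y": 0,"z": 0,"turn": 0,"fingers": 0},
])

```text
clock: 0.95
position: [664.4, -99.0, 310.2]
ee_rot: [0.708, -0.707, -0.001, 0.001]
contact_force: [0.3, 0.5, 1.0]
gripper_width: 0.4
```

```bash
python3 snap.py 1 wrist
```

```text
{'clock': 0.95, 'position': [664.361, -98.95, 310.209], 'ee_rot': [0.708, -0.707, -0.001, 0.001], 'joints': [0.092, 0.432, 0.275, -0.0, -1.417, -0.091], 'gripper_width': 0.384, 'contact_force': [0.283, 0.508, 1.025]}
```

View pics/wrist1.png

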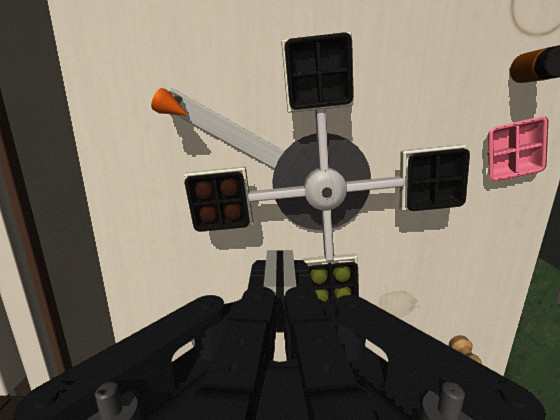

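This view shows the hub dot at (326,190), the arrow cone at (155–188, 90–117) with its tip near (188,116), the brown mould at (217,200), and the empty moulds at (319,71) and (436,180). The green mould is partly hidden by the fingers.

```bash
python3 - <<'E'
from h import *
res={}
for n in("wrist0","wrist1"):
    p,d,pose,k=load(n);hsv=cv2.cvtColor(p,cv2.COLOR_RGB2HSV);H,S,V=[hsv[...,i].astype(int) for i in range(3)]
    P=cloud(d,pose,k)
    # hub: pixels with z 51..62 bright, near hub
    m=(P[...,2]>50.5)&(P[...,2]<64)&(np.hypot(P[...,0]-600,P[...,1]+77)<40)
    v,u=np.nonzero(m);Q=P[m];print(n,"hub",len(Q),Q.mean(0).round(1),(u.mean().round(1),v.mean().round(1)), Q[:,2].max().round(1))
    dm=m&(V<110);
    c,l=cents(dm,5);print("dot",c); res[n]=(c,pose,k)
    b=(H<12)&(S>110)&(V>30)&(V<120)&(P[...,0]>700)&(P[...,0]<790)&(P[...,1]>-110)&(P[...,1]<-10)
    c,l=cents(b,60);bc=np.mean([x[1] for x in c],0);print("brown",len(c),bc,plane(bc[0],bc[1],56,pose,k).round(1));res[n]+=(bc,)
    # mould rims: minAreaRect of dark pixels with z>50
    dk=(V<60)&(P[...,2]>40)&(P[...,2]<60)
    c,l=cents(cv2.morphologyEx(dk.astype(np.uint8),cv2.MORPH_CLOSE,np.ones((5,5)))>0,800)
    for a,cc,bb in c:
        i=l[int(cc[1]),int(cc[0])]
        if i==0: continue
        vv,uu=np.nonzero(l==i)
        X=plane(uu,vv,55.,pose,k)[:,:2].astype(np.float32)
        print("mould",cc,[np.round(t,1) for t in cv2.minAreaRect(X)])
    if n=="wrist1":
        o=(H<14)&(S>190)&(V>110)&(P[...,0]>740)
        c,l=cents(o,30);print("cone",c)
        v,u=np.nonzero(o);i=np.argsort(u-0*v)[-3:];print("tip px",u[i],v[i],plane(u[i],v[i],56,pose,k).round(1))
        Q=P[o];print("cone pts",Q.mean(0).round(1)); w=Q[Q[:,0]<790]
        X=plane(u,v,56.,pose,k)[:,:2].astype(np.float32);print("tri",cv2.minEnclosingTriangle(X[:,None])[1].reshape(3,2).round(1))
        foot=(P[...,2]>6)&(P[...,2]<14)&(V<70)&(np.hypot(P[...,0]-600,P[...,1]+77)<100)
        vv,uu=np.nonzero(foot);X=plane(uu,vv,10.,pose,k)[:,:2].astype(np.float32);print("foot",cv2.minEnclosingCircle(X))
        r=np.hypot(P[...,0]-600,P[...,1]+77)
        bar=(abs(P[...,2]-6)<3)&(r>90)&(r<200)&(S<40)&(P[...,1]<-95)&(P[...,0]>660)
        vv,uu=np.nonzero(bar)
        X=plane(uu,vv,6.,pose,k)[:,:2].astype(np.float32);print("bar",len(X),[np.round(t,1) for t in cv2.minAreaRect(X)],cv2.fitLine(X,cv2.DIST_HUBER,0,.01,.01).ravel())
print("tri brown",tri(ray(*res["wrist0"][3],*res["wrist0"][1:3]),ray(*res["wrist1"][3],*res["wrist1"][1:3])))
d0,d1=[max(res[n][0])[1] for n in("wrist0","wrist1")]
print("tri dot",tri(ray(*d0,*res["wrist0"][1:3]),ray(*d1,*res["wrist1"][1:3])))
E
```

```text
wrist0 hub 2759 [600.7 -75.7  56. ] (np.float64(302.6), np.float64(114.4)) 63.2
dot [(np.int32(173), [303.4, 116.3], [297, 109, 14, 15]), (np.int32(265), [307.9, 137.5], [284, 122, 46, 23]), (np.int32(5), [281.2, 133.6], [280, 132, 3, 4])]
brown 4 [158.475 129.55 ] [748.  -61.2  56. ]
mould [453.5, 97.4] [array([450.1, -90. ]), array([80.8, 80.3]), np.float64(5.9)]
mould [157.1, 129.6] [array([749.8, -59. ]), array([80.3, 80.2]), np.float64(5.9)]
mould [313.7, 249.7] [array([584.5,  75.3]), array([79.7, 80.8]), np.float64(5.9)]
wrist1 hub 1443 [601.1 -76.6  56. ] (np.float64(325.4), np.float64(189.7)) 63.3
dot [(np.int32(92), [326.6, 192.4], [322, 187, 10, 11]), (np.int32(125), [328.0, 205.4], [307, 195, 39, 16])]
brown 4 [217.725 200.225] [748.7 -61.9  56. ]
mould [44.7, 166.5] [array([976.4, -43.9]), array([ 19.1, 509.7]), np.float64(0.2)]
mould [319.4, 70.7] [array([ 614.6, -217.5]), array([79.6, 93.1]), np.float64(5.9)]
mould [437.2, 179.2] [array([450.1, -89.7]), array([80.5, 80.3]), np.float64(5.8)]
mould [217.4, 201.1] [array([749.4, -58.8]), array([79.9, 80.2]), np.float64(5.8)]
mould [335.9, 279.5] [array([580.3,  68.7]), array([72.2, 70.3]), np.float64(9.1)]
cone [(np.int32(477), [166.2, 101.7], [152, 88, 35, 27])]
tip px [185 185 186] [113 114 114] [[ 783.  -176.3   56. ]
 [ 783.1 -175.1   56. ]
 [ 781.9 -175.1   56. ]]
cone pts [ 801.5 -189.2   66. ]
tri [[ 808.9 -212.6]
 [ 780.2 -174.2]
 [ 827.6 -184. ]]
foot ((600.4139404296875, -75.2260971069336), 74.40174102783203)
bar 1608 [array([ 720.2, -158.5]), array([ 60.3, 111.1]), np.float64(61.2)] [ 8.7466663e-01 -4.8472494e-01  7.2853925e+02 -1.4595473e+02]
tri brown (array([749.32292283, -60.97281684,  52.77968134]), np.float64(0.09858543426305456))
tri dot (array([594.59976174, -52.42842572,  48.84470243]), np.float64(1.1568043479988475))
```

Call:
servo_tool([
  {"x": -2.2,"y": 2.5,"z": 2,"turn": 0,"fingers": 0},
  {"x": -2.2,"y": 2.5,"z": 2,"turn": 0,"fingers": 0},
  {"x": -2.2,"y": 2.5,"z": 2,"turn": 0,"fingers": 0},
  {"x": -2.3,"y": 2.4,"z": 2,"turn": 0,"fingers": 0},
  {"x": 0,"y": 0,"z": 3,"turn": -5.9,"fingers": 0},
  {"x": 0,"y": 0,"z": 3,"turn": 0,"fingers": 0},
  {"x": 0,"y": 0,"z": 3,"turn": 0,"fingers": 0},
  {"x": 0,"y": 0,"z": 3,"turn": 0,"fingers": 0},
  {"x": 0,"y": 0,"z": 0,"turn": 0,"fingers": 0},
  {"x": 0,"y": 0,"z": 0,"turn": 0,"fingers": 0},
])

```text
clock: 1.83
position: [565.1, -10.8, 110.4]
ee_rot: [0.743, -0.669, -0.001, 0.002]
contact_force: [0.6, -0.2, 0.4]
gripper_width: -0.2
```

```bash
cat > st.py <<'E'
from bench import arm
import numpy as np
from scipy.spatial.transform import Rotation as R
s=arm.read_state();p=s["position"];M=R.from_quat(s["ee_rot"]).as_matrix()
A=np.array([600.2,-75.]);v=p[:2]-A
print("clk",round(s["clock"],2),"pos",p.round(1),"r",np.hypot(*v).round(1),"phi",np.degrees(np.arctan2(v[1],v[0])).round(1),"headx",np.degrees(np.arctan2(M[1,0],M[0,0])).round(1),"tilt",M[2,2].round(4),"F",s["contact_force"].round(1),"j",s["joints"].round(2))
E
python3 st.py; python3 snap.py 2 wrist scene
```

```text
clk 1.83 pos [565.1 -10.8 110.4] r 73.1 phi 118.7 headx -84.0 tilt -1.0 F [ 0.6 -0.2  0.4] j [ 0.27  0.4  -0.3   0.   -0.87 -0.16]
{'clock': 1.833, 'position': [565.078, -10.838, 110.4], 'ee_rot': [0.743, -0.669, -0.001, 0.002], 'joints': [0.268, 0.402, -0.3, 0.001, -0.872, -0.164], 'gripper_width': -0.203, 'contact_force': [0.639, -0.176, 0.419]}
```

View pics/wrist2.png

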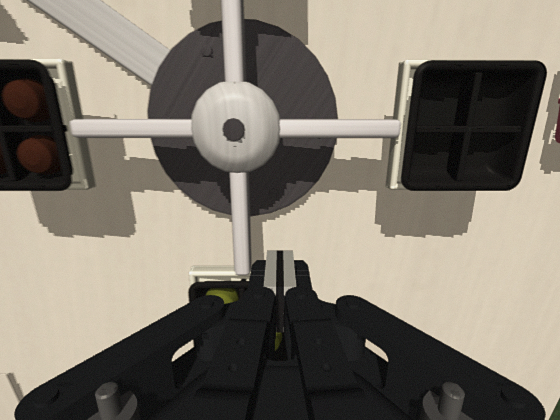

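View pics/scene2.png

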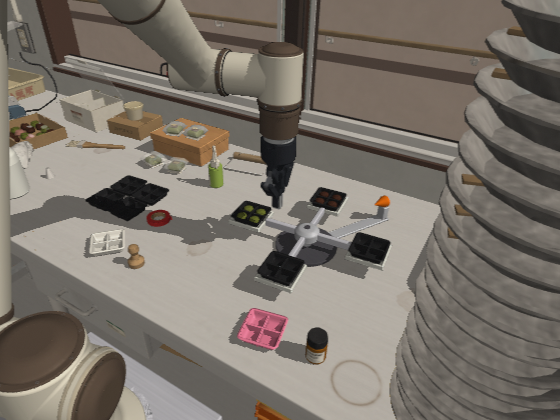

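The closed fingers are just ccw of the green arm, seen right of the arm at (240,225), and clear of the tray at (190–250,272). I descend now.

Call:
servo_tool([
  {"x": 0,"y": 0,"z": 2.6,"turn": 0,"fingers": 0},
  {"x": 0,"y": 0,"z": 2.6,"turn": 0,"fingers": 0},
  {"x": 0,"y": 0,"z": 2.4,"turn": 0,"fingers": 0},
  {"x": 0,"y": 0,"z": 0,"turn": 0,"fingers": 0},
  {"x": 0,"y": 0,"z": 0,"turn": 0,"fingers": 0},
])

```text
clock: 2.35
position: [566.9, -10.9, 36.5]
ee_rot: [0.743, -0.67, 0.001, -0.0]
contact_force: [0.4, 0.4, 0.7]
gripper_width: -0.3
```

```bash
python3 st.py; python3 snap.py 3 wrist side
```

```text
clk 2.35 pos [566.9 -10.9  36.5] r 72.3 phi 117.5 headx -84.1 tilt -1.0 F [0.4 0.4 0.7] j [ 0.27  0.5  -0.37  0.   -0.7  -0.16]
{'clock': 2.35, 'position': [566.861, -10.896, 36.481], 'ee_rot': [0.743, -0.67, 0.001, -0.0], 'joints': [0.267, 0.501, -0.368, 0.001, -0.701, -0.164], 'gripper_width': -0.336, 'contact_force': [0.387, 0.354, 0.724]}
```

View pics/wrist3.png

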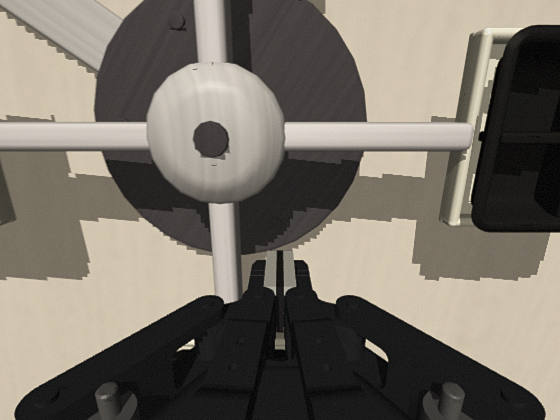

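View pics/side3.png

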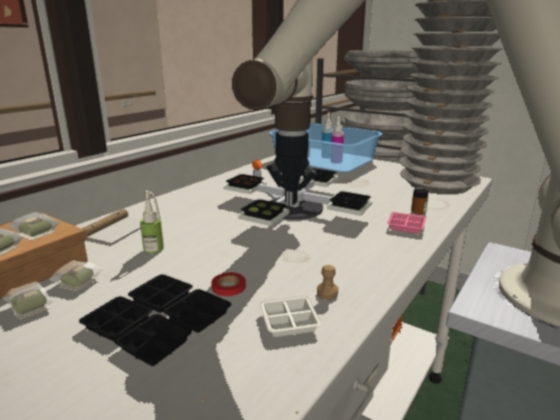

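```bash
python3 - <<'E'
from h import *
p,d,pose,k=load("wrist3");P=cloud(d,pose,k);q=np.array([566.9,-10.9]);a=np.radians(95.9)
e=np.array([np.cos(a),np.sin(a)]);t=np.array([-e[1],e[0]]);V=cv2.cvtColor(p,cv2.COLOR_RGB2HSV)[...,2]
rel=P[...,:2]-q;re=rel@e;rt=rel@t
v,u=np.mgrid[:420,:560];g=(d>0)&(d<175)&(v>245)
for lo in range(-20,80,10):
    m=g&(re>lo)&(re<=lo+10)&(P[...,2]>30)
    if m.sum():print("radial off",lo,"n",m.sum(),"zmin",P[m][:,2].min().round(),"t range below z75",*(np.round([rt[m&(P[...,2]<75)].min(),rt[m&(P[...,2]<75)].max()]) if (m&(P[...,2]<75)).any() else ["-"]))
E
```

```text
radial off -20 n 32425 zmin 36.0 t range below z75 -33.0 6.0
radial off -10 n 10988 zmin 33.0 t range below z75 -33.0 13.0
radial off 0 n 5497 zmin 33.0 t range below z75 -33.0 1.0
radial off 10 n 198 zmin 34.0 t range below z75 -32.0 1.0
radial off 30 n 2 zmin 41.0 t range below z75 -1.0 2.0
radial off 40 n 361 zmin 39.0 t range below z75 -59.0 3.0
radial off 50 n 110 zmin 37.0 t range below z75 -61.0 2.0
```

Call:
servo_tool([
  {"x": 0,"y": -0.15,"z": 0,"turn": 0,"fingers": 0},
  {"x": 0,"y": -0.15,"z": 0,"turn": 0,"fingers": 0},
  {"x": 0,"y": -0.1,"z": 0,"turn": 0,"fingers": 0},
  {"x": 0,"y": -0.1,"z": 0,"turn": 0,"fingers": 0},
  {"x": 0,"y": -0.1,"z": 0,"turn": 0,"fingers": 0},
  {"x": 0,"y": -0.1,"z": 0,"turn": 0,"fingers": 0},
  {"x": 0,"y": -0.1,"z": 0,"turn": 0,"fingers": 0},
  {"x": 0,"y": -0.1,"z": 0,"turn": 0,"fingers": 0},
])

```text
clock: 3.12
position: [574.1, -10.2, 35.1]
ee_rot: [0.742, -0.67, -0.001, 0.001]
contact_force: [-2.7, 0.3, 0.8]
gripper_width: 0.1
```

```bash
python3 st.py; python3 snap.py 4 wrist
```

```text
clk 3.12 pos [574.1 -10.2  35.1] r 69.8 phi 111.9 headx -84.1 tilt -1.0 F [-2.7  0.3  0.8] j [ 0.26  0.51 -0.35 -0.   -0.71 -0.16]
{'clock': 3.117, 'position': [574.109, -10.223, 35.114], 'ee_rot': [0.742, -0.67, -0.001, 0.001], 'joints': [0.264, 0.513, -0.348, -0.0, -0.712, -0.161], 'gripper_width': 0.132, 'contact_force': [-2.653, 0.348, 0.789]}
```

View pics/wrist4.png

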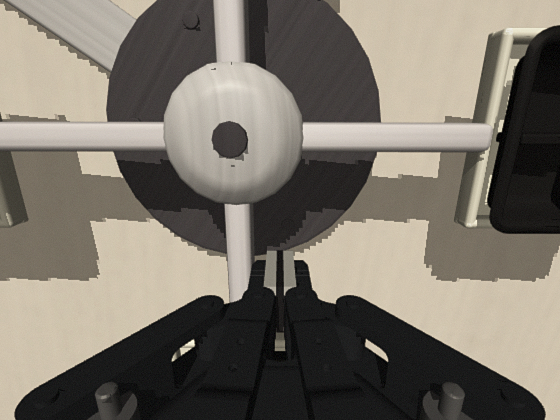

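The finger has met the arm (−2.7 N along x, heading −84.1°, r 69.8, phi − heading = 196°). Next I sweep clockwise in an arc about the axis, turning the tool with the arm.

Call:
servo_tool([
  {"x": -0.08,"y": -0.29,"z": 0,"turn": 2.5,"fingers": 0},
  {"x": -0.08,"y": -0.29,"z": 0,"turn": 2.5,"fingers": 0},
  {"x": -0.08,"y": -0.29,"z": 0,"turn": 2.5,"fingers": 0},
  {"x": -0.08,"y": -0.29,"z": 0,"turn": 2.5,"fingers": 0},
  {"x": -0.08,"y": -0.29,"z": 0,"turn": 2.5,"fingers": 0},
  {"x": -0.08,"y": -0.29,"z": 0,"turn": 2.5,"fingers": 0},
  {"x": -0.08,"y": -0.29,"z": 0,"turn": 2.5,"fingers": 0},
  {"x": -0.08,"y": -0.29,"z": 0,"turn": 2.5,"fingers": 0},
])

```text
clock: 3.83
position: [597.4, -5.1, 34.9]
ee_rot: [-0.614, 0.789, 0.001, -0.001]
contact_force: [-1.6, -0.8, 0.1]
gripper_width: 0.1
```

```bash
python3 st.py; python3 snap.py 5 wrist scene
```

```text
clk 3.83 pos [597.4  -5.1  34.9] r 70.0 phi 92.3 headx -104.2 tilt -1.0 F [-1.6 -0.8  0.1] j [ 0.26  0.54 -0.29 -0.   -0.74 -0.51]
{'clock': 3.833, 'position': [597.432, -5.086, 34.922], 'ee_rot': [-0.614, 0.789, 0.001, -0.001], 'joints': [0.262, 0.543, -0.288, -0.0, -0.742, -0.51], 'gripper_width': 0.055, 'contact_force': [-1.648, -0.798, 0.123]}
```

View pics/wrist5.png

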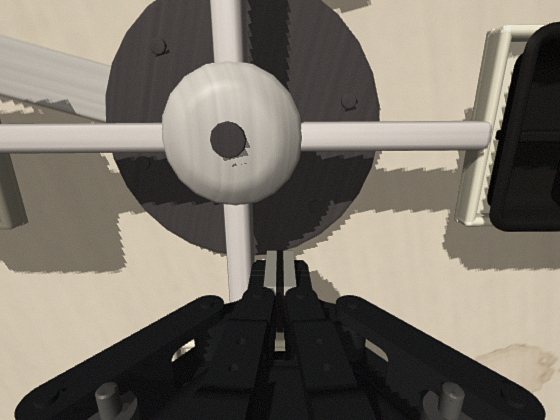

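View pics/scene5.png

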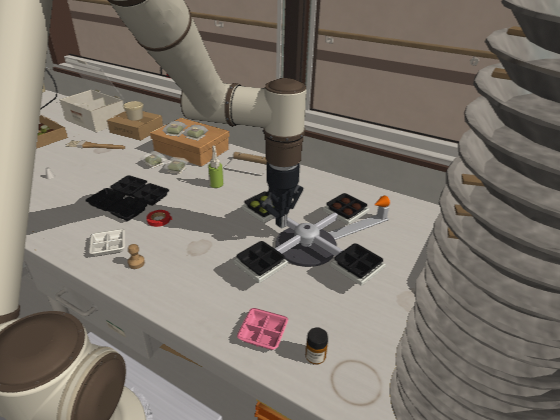

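The wheel follows in the scene view: green is now behind the fingers at (258,203), and the hub and arm keep the same place in the wrist view. I continue the arc.

Call:
servo_tool([
  {"x": -0.08,"y": -0.295,"z": 0,"turn": 2.5,"fingers": 0},
  {"x": -0.08,"y": -0.295,"z": 0,"turn": 2.5,"fingers": 0},
  {"x": -0.08,"y": -0.295,"z": 0,"turn": 2.5,"fingers": 0},
  {"x": -0.08,"y": -0.295,"z": 0,"turn": 2.5,"fingers": 0},
  {"x": -0.08,"y": -0.295,"z": 0,"turn": 2.5,"fingers": 0},
  {"x": -0.08,"y": -0.295,"z": 0,"turn": 2.5,"fingers": 0},
  {"x": -0.08,"y": -0.295,"z": 0,"turn": 2.5,"fingers": 0},
  {"x": -0.08,"y": -0.295,"z": 0,"turn": 2.5,"fingers": 0},
  {"x": -0.08,"y": -0.295,"z": 0,"turn": 2.5,"fingers": 0},
  {"x": -0.08,"y": -0.295,"z": 0,"turn": 2.5,"fingers": 0},
])

```text
clock: 4.77
position: [627.5, -10.1, 35.1]
ee_rot: [-0.429, 0.903, 0.0, -0.001]
contact_force: [-2.2, 0.5, 1.1]
gripper_width: -0.0
```

```bash
python3 st.py
```

```text
clk 4.77 pos [627.5 -10.1  35.1] r 70.4 phi 67.2 headx -129.2 tilt -1.0 F [-2.2  0.5  1.1] j [ 0.24  0.58 -0.21 -0.   -0.78 -0.92]
```

Call:
servo_tool([
  {"x": -0.08,"y": -0.295,"z": 0,"turn": 2.5,"fingers": 0},
  {"x": -0.08,"y": -0.295,"z": 0,"turn": 2.5,"fingers": 0},
  {"x": -0.08,"y": -0.295,"z": 0,"turn": 2.5,"fingers": 0},
  {"x": -0.08,"y": -0.295,"z": 0,"turn": 2.5,"fingers": 0},
  {"x": -0.08,"y": -0.295,"z": 0,"turn": 2.5,"fingers": 0},
  {"x": -0.08,"y": -0.295,"z": 0,"turn": 2.5,"fingers": 0},
  {"x": -0.08,"y": -0.295,"z": 0,"turn": 2.5,"fingers": 0},
  {"x": -0.08,"y": -0.295,"z": 0,"turn": 2.5,"fingers": 0},
  {"x": -0.08,"y": -0.295,"z": 0,"turn": 2.5,"fingers": 0},
  {"x": -0.08,"y": -0.295,"z": 0,"turn": 2.5,"fingers": 0},
])

```text
clock: 5.6
position: [652.4, -27.5, 35.1]
ee_rot: [-0.224, 0.975, 0.0, -0.001]
contact_force: [-2.0, 1.2, 0.3]
gripper_width: -0.1
```

```bash
python3 st.py; python3 snap.py 6 wrist scene
```

```text
clk 5.6 pos [652.4 -27.5  35.1] r 70.6 phi 42.3 headx -154.2 tilt -1.0 F [-2.   1.2  0.3] j [ 0.2   0.62 -0.14 -0.   -0.82 -1.32]
{'clock': 5.6, 'position': [652.397, -27.486, 35.051], 'ee_rot': [-0.224, 0.975, 0.0, -0.001], 'joints': [0.205, 0.616, -0.139, -0.001, -0.817, -1.324], 'gripper_width': -0.064, 'contact_force': [-2.007, 1.197, 0.311]}
```

View pics/wrist6.png

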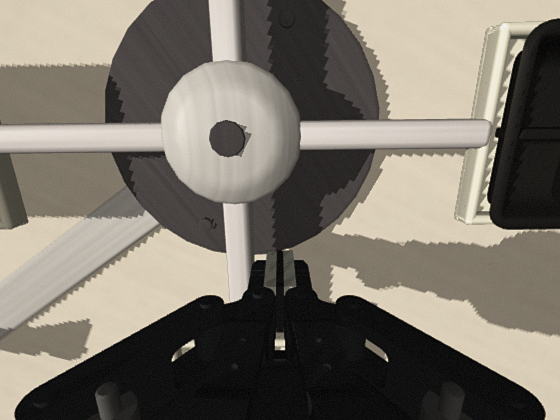

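View pics/scene6.png

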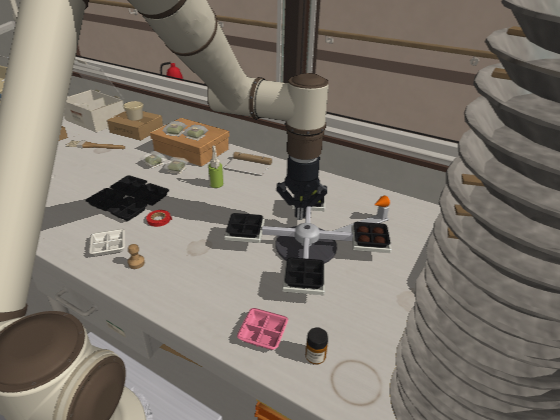

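The wrist view shows the same hub and arm relation as before. In the scene view brown is now at (371,235), past the arrow, and the green mould is behind the hand at about (315,195). I continue another 40°.

Call:
servo_tool([
  {"x": -0.08,"y": -0.295,"z": 0,"turn": 2.5,"fingers": 0},
  {"x": -0.08,"y": -0.295,"z": 0,"turn": 2.5,"fingers": 0},
  {"x": -0.08,"y": -0.295,"z": 0,"turn": 2.5,"fingers": 0},
  {"x": -0.08,"y": -0.295,"z": 0,"turn": 2.5,"fingers": 0},
  {"x": -0.08,"y": -0.295,"z": 0,"turn": 2.5,"fingers": 0},
  {"x": -0.08,"y": -0.295,"z": 0,"turn": 2.5,"fingers": 0},
  {"x": -0.08,"y": -0.295,"z": 0,"turn": 2.5,"fingers": 0},
  {"x": -0.08,"y": -0.295,"z": 0,"turn": 2.5,"fingers": 0},
  {"x": -0.08,"y": -0.295,"z": 0,"turn": 2.5,"fingers": 0},
  {"x": -0.08,"y": -0.295,"z": 0,"turn": 2.5,"fingers": 0},
])

```text
clock: 6.53
position: [668.2, -53.4, 35.2]
ee_rot: [-0.008, 1.0, 0.0, 0.0]
contact_force: [-0.5, 2.1, -0.2]
gripper_width: -0.1
```

Call:
servo_tool([
  {"x": -0.08,"y": -0.295,"z": 0,"turn": 2.5,"fingers": 0},
  {"x": -0.08,"y": -0.295,"z": 0,"turn": 2.5,"fingers": 0},
  {"x": -0.08,"y": -0.295,"z": 0,"turn": 2.5,"fingers": 0},
  {"x": -0.08,"y": -0.295,"z": 0,"turn": 2.5,"fingers": 0},
  {"x": -0.08,"y": -0.295,"z": 0,"turn": 2.5,"fingers": 0},
  {"x": 0,"y": 0,"z": 0,"turn": 0,"fingers": 0},
])

```text
clock: 7.03
position: [671.2, -69.1, 35.3]
ee_rot: [0.101, 0.995, 0.0, 0.0]
contact_force: [0.0, 0.3, -0.1]
gripper_width: 0.2
```

```bash
python3 st.py; python3 snap.py 7 wrist scene; cat > ang.py <<'E'
from h import *
import sys
A=np.array([600.2,-75.])
for n in sys.argv[1:]:
    p,d,pose,k=load(n);P=cloud(d,pose,k);hsv=cv2.cvtColor(p,cv2.COLOR_RGB2HSV)
    rel=P[...,:2]-A;r=np.hypot(rel[...,0],rel[...,1]);th=np.degrees(np.arctan2(rel[...,1],rel[...,0]))
    m=(d>0)&(r>36)&(r<104)&(abs(P[...,2]-49)<4)&(hsv[...,1]<60)&(hsv[...,2]>100)
    c,l=cents(m,60)
    for i in range(1,l.max()+1):
        q=P[l==i]
        if len(q)<60 or np.ptp(r[l==i])<35: continue
        vv,uu=np.nonzero(l==i);X=plane(uu,vv,50.,pose,k)[:,:2].astype(np.float32)
        L=cv2.fitLine(X,cv2.DIST_HUBER,0,.01,.01).ravel();a=np.degrees(np.arctan2(L[1],L[0]))
        t=th[l==i];a0=np.degrees(np.arctan2(np.sin(np.radians(t)).mean(),np.cos(np.radians(t)).mean()))
        print(n,len(q),"line mod90 %.2f"%(a%90),"around A %.2f"%a0,"off %.1f"%(((L[2:]-A)@[-L[1],L[0]])), "z %.1f"%q[:,2].mean())
E
python3 ang.py wrist0 wrist1 wrist7 scene7
```

```text
clk 7.03 pos [671.2 -69.1  35.3] r 71.2 phi 4.8 headx 168.5 tilt -1.0 F [ 0.   0.3 -0.1] j [ 0.14  0.64 -0.08  0.   -0.85 -1.91]
{'clock': 7.033, 'position': [671.159, -69.058, 35.251], 'ee_rot': [0.101, 0.995, 0.0, 0.0], 'joints': [0.137, 0.644, -0.08, 0.0, -0.846, -1.909], 'gripper_width': 0.2, 'contact_force': [0.022, 0.278, -0.105]}
wrist0 909 line mod90 5.91 around A -83.90 off 0.2 z 50.3
wrist0 716 line mod90 5.94 around A -173.66 off -0.4 z 50.4
wrist0 698 line mod90 5.79 around A 5.56 off -0.3 z 50.2
wrist0 616 line mod90 5.91 around A 95.72 off 0.2 z 50.4
wrist1 446 line mod90 5.66 around A -83.91 off 0.5 z 50.4
wrist1 429 line mod90 5.62 around A -173.34 off -1.2 z 50.2
wrist1 413 line mod90 6.57 around A 5.19 off -1.5 z 50.0
wrist1 332 line mod90 6.23 around A 95.73 off 0.5 z 50.4
wrist7 4034 line mod90 78.93 around A -101.70 off 0.7 z 50.2
wrist7 4467 line mod90 78.56 around A 78.28 off -0.2 z 50.2
wrist7 1877 line mod90 76.51 around A -11.69 off 1.6 z 50.2
scene7 83 line mod90 79.80 around A -12.49 off -4.1 z 48.1
scene7 71 line mod90 80.64 around A 79.84 off 1.0 z 48.5
scene7 99 line mod90 77.18 around A 168.82 off -3.1 z 48.0
scene7 103 line mod90 78.34 around A -102.96 off 3.2 z 48.3
```

View pics/wrist7.png

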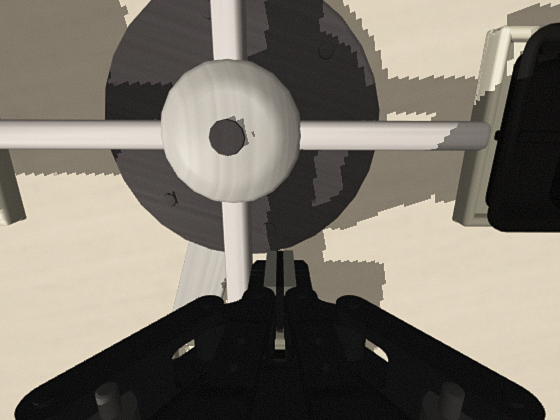

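View pics/scene7.png

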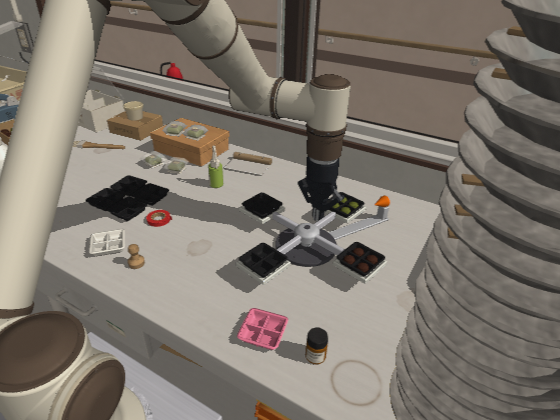

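The wheel is now at about −11.5° (arms at 78.5 mod 90), and the green mould is beside the arrow in the scene view at (346,205). About 17° remain.

Call:
servo_tool([
  {"x": -0.08,"y": -0.29,"z": 0,"turn": 2.5,"fingers": 0},
  {"x": -0.08,"y": -0.29,"z": 0,"turn": 2.5,"fingers": 0},
  {"x": -0.08,"y": -0.29,"z": 0,"turn": 2.5,"fingers": 0},
  {"x": -0.08,"y": -0.29,"z": 0,"turn": 2.5,"fingers": 0},
  {"x": -0.06,"y": -0.235,"z": 0,"turn": 2,"fingers": 0},
  {"x": -0.03,"y": -0.12,"z": 0,"turn": 1,"fingers": 0},
  {"x": -0.03,"y": -0.12,"z": 0,"turn": 1,"fingers": 0},
  {"x": -0.02,"y": -0.06,"z": 0,"turn": 0.5,"fingers": 0},
  {"x": -0.02,"y": -0.06,"z": 0,"turn": 0.5,"fingers": 0},
  {"x": 0,"y": 0,"z": 0,"turn": 0,"fingers": 0},
])

```text
clock: 7.97
position: [670.3, -87.1, 35.4]
ee_rot: [0.23, 0.973, 0.0, 0.0]
contact_force: [0.8, 0.8, -1.2]
gripper_width: 0.2
```

```bash
python3 st.py; python3 snap.py 8 wrist; python3 ang.py wrist8
```

```text
clk 7.97 pos [670.3 -87.1  35.4] r 71.1 phi -9.8 headx 153.4 tilt -1.0 F [ 0.8  0.8 -1.2] j [ 0.11  0.65 -0.08  0.   -0.85 -2.14]
{'clock': 7.967, 'position': [670.264, -87.067, 35.374], 'ee_rot': [0.23, 0.973, 0.0, 0.0], 'joints': [0.11, 0.646, -0.076, 0.0, -0.849, -2.144], 'gripper_width': 0.171, 'contact_force': [0.763, 0.81, -1.158]}
wrist8 4178 line mod90 64.52 around A 64.87 off 0.4 z 50.3
wrist8 4052 line mod90 65.03 around A -115.51 off 0.6 z 50.2
wrist8 1802 line mod90 61.03 around A -25.41 off 3.3 z 50.2
```

View pics/wrist8.png

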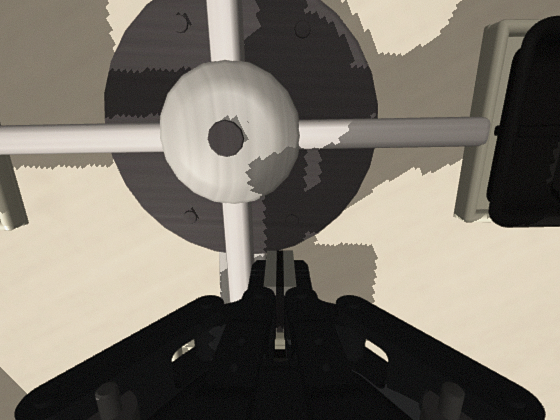

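The wheel is at about −25.3°. I push 3° more slowly, then back off, lift, and look from above.

Call:
servo_tool([
  {"x": -0.02,"y": -0.06,"z": 0,"turn": 0.5,"fingers": 0},
  {"x": -0.02,"y": -0.06,"z": 0,"turn": 0.5,"fingers": 0},
  {"x": -0.02,"y": -0.06,"z": 0,"turn": 0.5,"fingers": 0},
  {"x": -0.02,"y": -0.06,"z": 0,"turn": 0.5,"fingers": 0},
  {"x": -0.02,"y": -0.06,"z": 0,"turn": 0.5,"fingers": 0},
  {"x": -0.02,"y": -0.06,"z": 0,"turn": 0.5,"fingers": 0},
  {"x": 0,"y": 0,"z": 0,"turn": 0,"fingers": 0},
  {"x": 0,"y": 0,"z": 0,"turn": 0,"fingers": 0},
])

```text
clock: 8.68
position: [669.3, -91.1, 35.4]
ee_rot: [0.256, 0.967, -0.0, -0.0]
contact_force: [1.1, 1.2, 0.1]
gripper_width: 0.0
```

```bash
python3 st.py; python3 snap.py 9 wrist; python3 ang.py wrist9
```

```text
clk 8.68 pos [669.3 -91.1  35.4] r 71.0 phi -13.1 headx 150.4 tilt -1.0 F [1.1 1.2 0.1] j [ 0.1   0.65 -0.08  0.   -0.85 -2.19]
{'clock': 8.683, 'position': [669.332, -91.063, 35.358], 'ee_rot': [0.256, 0.967, -0.0, -0.0], 'joints': [0.104, 0.646, -0.077, 0.0, -0.849, -2.191], 'gripper_width': 0.033, 'contact_force': [1.084, 1.161, 0.095]}
wrist9 4150 line mod90 61.01 around A 61.53 off 0.6 z 50.3
wrist9 4063 line mod90 61.46 around A -118.85 off 0.4 z 50.2
wrist9 1814 line mod90 57.93 around A -28.73 off 3.0 z 50.2
```

Call:
servo_tool([
  {"x": 0,"y": 0.3,"z": 0,"turn": 0,"fingers": 0},
  {"x": 0,"y": 0.4,"z": 0,"turn": 0,"fingers": 0},
  {"x": 0,"y": 0.3,"z": 0,"turn": 0,"fingers": 0},
  {"x": 0,"y": 0,"z": -2,"turn": 0,"fingers": 0},
  {"x": 0,"y": 0,"z": -3,"turn": 0,"fingers": 0},
  {"x": 0,"y": 0,"z": -4,"turn": 0,"fingers": 0},
  {"x": 0,"y": 0,"z": -4,"turn": 0,"fingers": 0},
  {"x": 0,"y": 0,"z": -4,"turn": 0,"fingers": 0},
  {"x": 0,"y": 0,"z": -4,"turn": 0,"fingers": 0},
  {"x": 0,"y": 0,"z": -4,"turn": -7,"fingers": 0},
])

```text
clock: 9.57
position: [673.8, -81.8, 287.5]
ee_rot: [0.195, 0.981, -0.0, -0.0]
contact_force: [0.8, 0.3, -0.5]
gripper_width: 0.2
```

Call:
servo_tool([
  {"x": 0,"y": 0,"z": 0,"turn": -7,"fingers": 0},
  {"x": 0,"y": 0,"z": 0,"turn": -7,"fingers": 0},
  {"x": 0,"y": 0,"z": 0,"turn": -7,"fingers": 0},
  {"x": 0,"y": 0,"z": 0,"turn": -7,"fingers": 0},
  {"x": 0,"y": 0,"z": 0,"turn": -7,"fingers": 0},
  {"x": 0,"y": 0,"z": 0,"turn": -7,"fingers": 0},
  {"x": 0,"y": 0,"z": 0,"turn": -7,"fingers": 0},
  {"x": 0,"y": 0,"z": 0,"turn": -7,"fingers": 0},
  {"x": 0,"y": 0,"z": 0,"turn": -7,"fingers": 0},
  {"x": 0,"y": 0,"z": 0,"turn": -7,"fingers": 0},
])

```text
clock: 10.4
position: [674.2, -81.8, 285.1]
ee_rot: [-0.405, 0.914, 0.0, -0.0]
contact_force: [0.2, 0.8, -0.1]
gripper_width: 0.1
```

Call:
servo_tool([
  {"x": 0,"y": 0,"z": 0,"turn": -7,"fingers": 0},
  {"x": 0,"y": 0,"z": 0,"turn": -7,"fingers": 0},
  {"x": 0,"y": 0,"z": 0,"turn": -7,"fingers": 0},
  {"x": 0,"y": 0,"z": 0,"turn": -7,"fingers": 0},
  {"x": 0,"y": 0,"z": 0,"turn": -7,"fingers": 0},
  {"x": 0,"y": 0,"z": 0,"turn": -7,"fingers": 0},
  {"x": 0,"y": 0,"z": 0,"turn": 0,"fingers": 0},
  {"x": 0,"y": 0,"z": 0,"turn": 0,"fingers": 0},
  {"x": 0,"y": 0,"z": 0,"turn": 0,"fingers": 0},
])

```text
clock: 11.15
position: [674.3, -82.0, 285.2]
ee_rot: [-0.703, 0.712, 0.0, -0.0]
contact_force: [0.4, -0.5, 0.4]
gripper_width: 0.6
```

```bash
python3 st.py; python3 snap.py 10 wrist scene; python3 ang.py wrist10
```

```text
clk 11.15 pos [674.3 -82.  285.2] r 74.4 phi -5.4 headx -90.7 tilt -1.0 F [ 0.4 -0.5  0.4] j [ 0.12  0.45  0.25  0.   -1.37 -0.13]
{'clock': 11.15, 'position': [674.294, -81.995, 285.209], 'ee_rot': [-0.703, 0.712, 0.0, -0.0], 'joints': [0.116, 0.453, 0.249, 0.0, -1.367, -0.129], 'gripper_width': 0.585, 'contact_force': [0.381, -0.507, 0.418]}
wrist10 565 line mod90 60.77 around A -118.08 off -1.3 z 50.1
wrist10 489 line mod90 60.94 around A -29.36 off -0.4 z 50.2
wrist10 437 line mod90 60.51 around A 151.42 off -1.0 z 50.2
wrist10 423 line mod90 60.98 around A 60.30 off -0.8 z 50.1
```

View pics/wrist10.png

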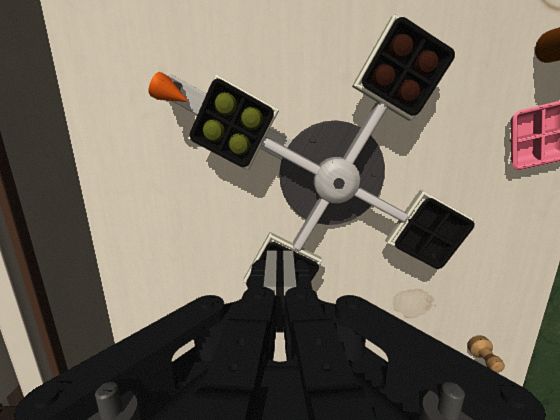

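View pics/scene10.png

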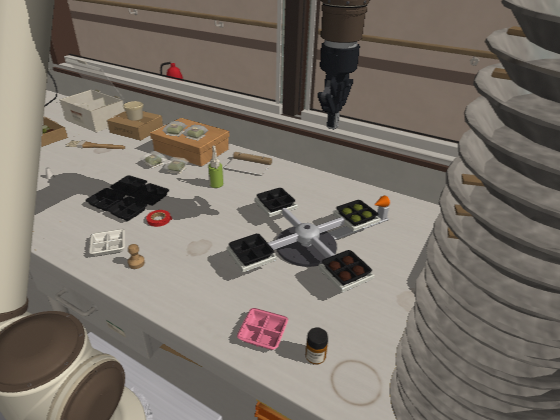

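The wrist view shows the green mould at (232,122) in line between the hub (338,182) and the arrow tip (188,100). I check the angle numerically from this same picture.

```bash
python3 - <<'E'
from h import *
for n in("wrist10","scene10"):
    p,d,pose,k=load(n);hsv=cv2.cvtColor(p,cv2.COLOR_RGB2HSV);H,S,V=[hsv[...,i].astype(int) for i in range(3)]
    P=cloud(d,pose,k)
    foot=(P[...,2]>6)&(P[...,2]<14)&(V<75)&(np.hypot(P[...,0]-600,P[...,1]+77)<100)
    vv,uu=np.nonzero(foot);X=plane(uu,vv,10.,pose,k)[:,:2].astype(np.float32);c=cv2.minEnclosingCircle(X);print(n,"foot",np.round(c[0],1),round(c[1],1))
    m=(P[...,2]>51)&(P[...,2]<64)&(np.hypot(P[...,0]-600,P[...,1]+75)<34);print("hub",P[m].mean(0).round(1))
    o=(H<14)&(S>190)&(V>100)&(P[...,0]>740)&(P[...,0]<850);vv,uu=np.nonzero(o)
    X=plane(uu,vv,56.,pose,k)[:,:2].astype(np.float32);tr=cv2.minEnclosingTriangle(X[:,None])[1].reshape(3,2);print("cone tri",tr.round(1).tolist())
    near=X[np.argsort(np.hypot(*(X-[600.2,-75]).T))[:4]].mean(0);tip=near
    g=(H>24)&(H<40)&(S>110)&(V>50)&(abs(P[...,2]-55)<8)&(P[...,0]>650)
    cc,l=cents(g,15);gc=np.mean([plane(*x[1],56.,pose,k) for x in cc],0);
    dk=(V<60)&(P[...,2]>40)&(P[...,2]<60)&(P[...,0]>660)&(P[...,0]<790)&(P[...,1]<-90)&(P[...,1]>-210)
    c2,l2=cents(cv2.morphologyEx(dk.astype(np.uint8),cv2.MORPH_CLOSE,np.ones((7,7)))>0,200)
    i=np.argmax(np.bincount(l2[l2>0]));vv,uu=np.nonzero(l2==i);R=cv2.minAreaRect(plane(uu,vv,55.,pose,k)[:,:2].astype(np.float32))
    A=np.array([600.2,-75.]);ang=lambda q:np.degrees(np.arctan2(*(np.asarray(q)[:2]-A)[::-1])).round(2)
    print("sweets",len(cc),gc.round(1),ang(gc),"rim",[np.round(t,1) for t in R],ang(R[0]),"tip",tip.round(1),ang(tip),np.hypot(*(tip-A)).round(1))
    lbl,lin=0,0
    r=np.hypot(*(np.moveaxis(P[...,:2]-A,2,0)))
for n in ("wrist1",):
    # bar edges: rotate frame, edge positions across bar as function of radius
    p,d,pose,k=load(n);v,u=np.mgrid[:420,:560];X=plane(u,v,6.,pose,k)[...,:2]-np.array([600.2,-75.]);g=p.astype(float)
    P=cloud(d,pose,k);a0=np.radians(-28.9);e=np.array([np.cos(a0),np.sin(a0)]);t=np.array([-e[1],e[0]])
    s=X@e;w=X@t
    for lo in range(90,180,15):
        m=(s>lo)&(s<lo+15)&(abs(w)<35)&(P[...,2]>3.5)&(P[...,2]<9);
        print(lo,m.sum(),np.percentile(w[m],[2,50,98]).round(1) if m.sum() else "")
E
```

```text
wrist10 foot [610.  -77.4] 83.6
hub [601.3 -76.4  56.4]
cone tri [[829.5999755859375, -183.39999389648438], [809.0999755859375, -213.10000610351562], [780.2999877929688, -174.0]]
sweets 4 [ 731.  -148.6   56. ] -29.39 rim [array([ 731.9, -146.9]), array([79.8, 80. ]), np.float64(61.1)] -28.64 tip [ 782.4 -175.3] -28.82 208.0
scene10 foot [595.9 -77. ] 75.3
hub [595.  -76.4  55.2]
cone tri [[791.9000244140625, -214.89999389648438], [781.0, -173.8000030517578], [854.0, -180.6999969482422]]
sweets 5 [719.3 -65.   56. ] 4.78 rim [array([ 727.1, -148.8]), array([85.9, 85.9]), np.float64(61.0)] -30.16 tip [ 785.  -179.8] -29.55 212.4
90 207 [-14.2  -0.2  14.6]
105 209 [-14.1   0.1  14.5]
120 218 [-14.2  -0.2  14.3]
135 210 [-14.2   0.   14.3]
150 223 [-14.2   0.1  14.6]
165 226 [-14.1  -0.   14.5]
```

The rim orientation (61.1°, so −28.9°), the arms (−29.2°) and the bar and arrow direction (−28.9°) agree within about 0.3°. The hand is clear, so I hand the job in.

```bash
python3 -c "
from bench import arm
print(arm.job_done())"
```

```text
the job is handed in; nothing more can be done
None
```

The green mould now stands squarely in front of the orange arrow, and I handed the job in at about 11.3 s of the 48 s. I pushed the green mould's bare arm clockwise through about 125° with the closed fingertip, 35 mm above the worktop. Then I backed the finger off, lifted the hand to about 285 mm and looked again.

**Alignment:**

| What | Direction |
|---|---|
| Stand bar to the arrow | −28.9° |
| Arrow tip | −28.8° |
| Green mould rim, its square turned | −28.9° |
| Wheel arms, final picture | about −29.2° |

- **Agreement:** All four lie within about 0.4°. The mould's centre measured (731.9, −146.9) mm, which is about 1 mm from the pickup mark worked out from the axis and arrow direction.
- **Scatter:** The green sweets' centroid in the same picture gave −29.4°, about half a degree off, so I trusted the rim. My last automatic check on the scene camera was not usable: it counted a fifth green patch, and that camera reads several mm off. The last wrist-view foot circle also failed, because it picked up other pixels, so I used the axis measured at the start.

**Surroundings:** Pushing forces that I read stayed around 1 to 3 N. All four moulds looked seated in the last pictures. The stamp, bottle, tape and jar looked unmoved in the scene view, judged by eye and not measured.

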